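# Pin the locking bar of a wire stock cage

### The job

Lock the wire stock cage on the bench: swing its steel locking bar by the black knob across the front of the cage until it comes up against its stop, so that the eye in its end lies between the two green lugs. Then take the long pin with the yellow grip out of the wooden rack and lower it through the upper lug, the bar's eye and the lower lug until its collar rests on the upper lug, and let go of it. Leave the short pin with the red grip in the rack.

Things in the scene. Friction and masses are not known exactly. Their poses are not given: they have to be found in the camera images.
- bar_knob (a point): Top centre of the locking bar's black knob: upright post 22 mm thick, 50 mm tall, top 158 mm above the bench. The bar, a steel strip 50 mm wide (upper face at 108 mm), swings level on an upright pivot 110 mm from the knob; its eye (31 by 37 mm) is 200 mm from the pivot. Starts 35 to 65 deg open, end towards the robot; stays where left (1-2 N at the knob). Closed, a rigid stop lines the eye up.
- keeper (a point): Centre of the 29 mm hole on the upper lug's upper face, 125 mm above the bench; the lower lug's top is at 91 mm, its hole in line. Both green, 60 mm wide, 8 mm thick, fixed. Axes: z up; x into the cage (wires 45 mm along +x, 115 mm high); y along its front. Bar pivot 200 mm along +y, closed knob 90 mm along +y, open bar on the -x side.
- long_pin: The pin to use. Origin: on its axis, at the collar's underside; z up. Below: steel shank 14 mm thick, 66 mm long, last 14 mm tapered to 6. Above: collar 48 mm wide, 6 thick, then yellow round grip 26 mm thick, 45 tall. 0.11 to 0.23 kg. Stands in a fixed wooden rack, 80 by 180 mm, top 90 mm above the bench, two 23 mm holes 96 mm apart (which pin is in which varies).
- short_pin: The pin to leave alone, loose in the rack's other hole: same collar, grip and origin as the long pin, but the grip is red and the shank only 26 mm long, too short to reach the lower lug.

How it is judged:
On the way, in this order (a step that is already met when the one before it is completed fails the run):
1. the locking bar is swung shut against its stop (x of bar_knob in the frame of keeper above -0.01 m), for 0.2 s.
2. the long pin is through both lugs and the bar, its collar down on the upper lug (z of long_pin in the frame of keeper below 0.01 m and horizontal distance between long_pin and keeper below 0.012 m), for 0.2 s.
At the end, for the whole second after the job is handed in: The bar is shut (knob within 12 mm of the closed line); the long pin is at rest through both lugs and the bar, within 12 mm of the hole centre, collar within 10 mm of the upper lug, upright within 10 degrees; the short pin is within 30 mm of its start (all of step 2 and x of bar_knob in the frame of keeper above -0.012 m and z of long_pin in the frame of keeper above -0.01 m and angle between long_pin's own z axis and vertical below 0.175 rad and linear speed of long_pin below 0.02 m/s and distance of short_pin from where it was at the start of the episode below 0.03 m); the robot touches nothing.
It fails at once if the short red pin is taken or knocked out of its place in the rack (distance of short_pin from where it was at the start of the episode above 0.03 m).
It also fails if it takes over 56 s, if anything falls off the work surface, if the arm or the gripper's body presses on something with over 40 N, if the wrist force passes 120 N, or if a joint passes its speed limit or range.

### The arm

A 6-joint arm with a two-finger parallel gripper is mounted at the origin on the work surface. World frame = base frame: x ahead of the robot, y to its left, z up, the work surface at z = 0. Lengths are in m, angles in rad, forces in N, time in s.
With the tool pointing down it reaches from about 0.35 to 0.85 m from the base axis. Payload 8.1 kg.
Tool frame: the origin (TCP) lies between the finger pads; the fingertips stand nose_length ahead of it and the grasp point (between the pads) lies 2 mm behind it (nose_length is the distance from the TCP to the fingertips, in m); z points along the fingers, x is the direction in which the jaws open and shut, and the axes are right-handed (so a half turn about z gives the same grasp; the last joint's range is limited). The gripper opens to 93 mm and grips with 3 to 60 N. Pads are 15 mm wide; open, the fingers measure 128 mm over their backs; the gripper's body (75 mm by 188 mm) begins 65 mm behind the grasp point.
Start: joints at [-1.354, 0.13, 1.488, -0, 1.523, -0.085], TCP at [0.178, -0.573, 0.203] pointing down, gripper open.
Joint ranges: [-2.96, 2.96], [-0.89, 2.26], [0.02, 2.5], [-1.34, 4.48], [0, 2.73], [-2.66, 2.66]. Speed limits (rad/s): [2.39, 2.39, 2.79, 3.14, 3.14, 3.14].

### API

Orientations are given as a rotation vector (axis times angle).
In Python, from plant import * gives the robot as it stands.
- The arm moves only by the tool carry_out, never from a script. Its argument "steps" is a list of rows, each an object with "xyz": the shift along the world's x, y, z in cm, a list of three; "rot": the turn, a rotation vector about the world's x, y, z in degrees, a list of three. In form: [{"xyz": [tx, ty, tz], "rot": [rx, ry, rz]}, ...]. A call has 1 to 10 rows; each row is the pose to reach, as a shift and turn from the pose commanded when the call began; what a row does not reach only later rows make up. A row lasts 1/10 s, in which the tool goes at most 50 mm and 8.59 degrees, less where a joint would pass 70% of its speed; a pose out of reach is approached as far as the arm can. A call with a gripper value outside its range is refused whole. "grip" is the opening, from 0 (shut) to 1 (fully open), set as the call begins (left out, the last holds). The fingers move at their own pace and stop on an object; "force" is the grip in N (left out, the last holds). Time passes only in rows, so rows that repeat a pose let the fingers close. It gives the time, the measured TCP pose, the force and the opening at its end, in the units of the state.
- read_state(): the state, without advancing time (a new reading comes with each control period).
- read_camera(name): name is "scene" or "side" or "wrist"; returns the picture (384x512x3 uint8, red, green, blue); there is no depth.
- calibration(name): a dict with "fov_y" (degrees; the focal length in pixels is half the picture's height over the tangent of half this angle, whatever the lens; pixels are square), "cx", "cy" (the principal point, pixels), "dist_coeffs" ([k1, k2, p1, p2, k3] as OpenCV has them; the pictures are not rectified), "xyz" and "attitude" of the camera in the world. Camera axes: x right, y down, z forward; pixel columns grow to the right and rows downward; lengths in m; the calibration is good to about 2 mm. A picture is of the moment at which its call begins: read the wrist's pose just before it. calibration takes no time and is no camera call; for the wrist camera it gives the pose at the moment of the call.
- close_job(): hands the job in, once; it reports no verdict.
The state is a dict: "t": time; "q": joint angles; "dq": joint speeds; "joint_torque": joint torques, N m; "tool_pos": TCP position; "orientation": TCP orientation; "force": force on the tool from outside, world axes, zero at the start; "wrist_torque": the same for the moment, N m; "opening": finger opening in m.
Only numpy, scipy, OpenCV 4.12 (cv2) and the standard library are available. Lean on these libraries where they do the work, as an engineer would, in place of code of your own. Each camera call takes 0.05 s, during which the arm holds its last target.

## Working session

There is one attempt and no reset: what is moved stays moved. The work goes in short steps, Python scripts to look and compute and a tool call to move; the robot and the scene stay as the last step left them, time stands still between calls to the robot, and variables do not carry over. Pictures are saved under pics/ and viewed, and the job is handed in when it is done.

Besides the shell and the picture viewer there is one more tool, called after "Emit:" as name(argument=value, ...) on one line, values as JSON. carry_out: Moves the arm, as the interface text tells. Its arguments: {"type":"object","properties":{"steps":{"type":"array","items":{"type":"object","properties":{"xyz":{"type":"array","items":{"type":"number"}},"rot":{"type":"array","items":{"type":"number"}}}}},"grip":{"type":"number"},"force":{"type":"number"}},"required":["steps"]}

```bash
ls; mkdir -p pics
python3 - <<'E'
from plant import *
import cv2,numpy as np
s=read_state();print(s)
for n in ("scene","side","wrist"):
    c=calibration(n);print(n,c)
    cv2.imwrite(f"pics/{n}0.png",read_camera(n)[:,:,::-1])
E
```

```text
pics
{'t': 0.0, 'q': array([-1.35440739e+00,  1.31124210e-01,  1.48926383e+00,  3.17372519e-05,
        1.52299798e+00, -8.53837125e-02]), 'dq': array([-0.00046526, -0.00065885, -0.00066731,  0.00020666, -0.00018901,
        0.00027421]), 'joint_torque': array([ 2.30771955e-03, -5.59843969e+01, -4.91753304e+01,  7.69975665e-02,
        3.53897712e-02, -1.89236553e-04]), 'tool_pos': array([ 0.17824378, -0.57229676,  0.20171803]), 'orientation': array([-2.52914329e+00,  1.86157376e+00,  2.08441491e-03]), 'force': array([-0.44601379,  0.58899047,  0.55306517]), 'wrist_torque': array([ 0.00897748,  0.02174062, -0.00832889]), 'opening': 0.09310621927351796}
scene {'fov_y': 50.02407941058536, 'cx': 253.58912955555002, 'cy': 191.52062628282417, 'dist_coeffs': array([-0.01789502,  0.        ,  0.        ,  0.        ,  0.        ]), 'xyz': array([ 1.16523975, -0.31344762,  0.8504768 ]), 'attitude': array([-2.02058081, -1.44614891,  0.54868613])}
side {'fov_y': 46.70866501836216, 'cx': 253.82678390235503, 'cy': 200.3162960551756, 'dist_coeffs': array([-0.00399152,  0.        ,  0.        ,  0.        ,  0.        ]), 'xyz': array([ 0.50184771, -0.70259091,  0.74769971]), 'attitude': array([-2.31808792,  0.05117789, -0.05043049])}
wrist {'fov_y': 62.29496481569658, 'cx': 258.63124394032735, 'cy': 190.1716181562428, 'dist_coeffs': array([-0.05703706,  0.        ,  0.        ,  0.        ,  0.        ]), 'xyz': array([ 0.24818251, -0.55098317,  0.38409676]), 'attitude': array([ 2.35278361, -1.7306709 , -0.23116706])}
```

View pics/scene0.png

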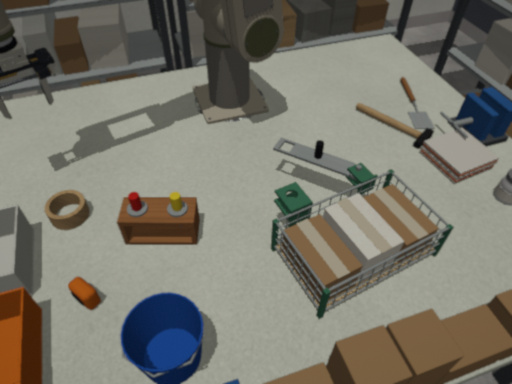

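View pics/side0.png

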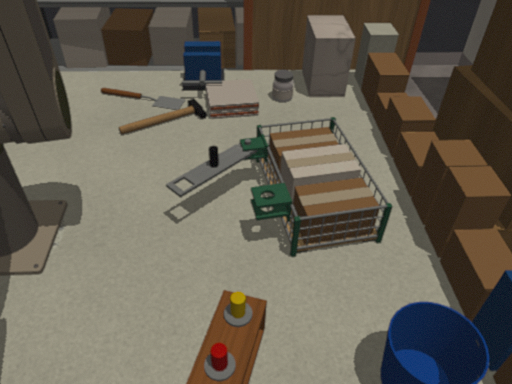

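View pics/wrist0.png

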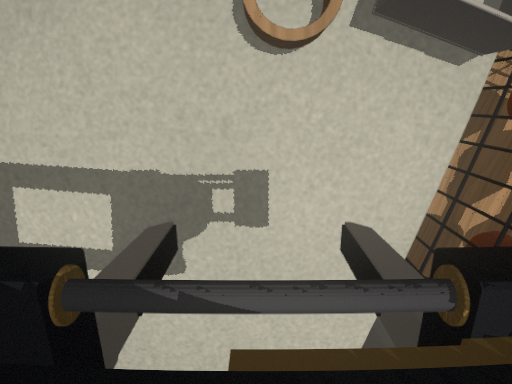

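```bash
cat > h.py <<'E'
import cv2,numpy as np
from plant import *
from scipy.spatial.transform import Rotation as R
def K(c):
    f=192/np.tan(np.radians(c['fov_y'])/2);return np.array([[f,0,c['cx']],[0,f,c['cy']],[0,0,1]])
def ray(c,uv):
    p=cv2.undistortPoints(np.array([[uv]],float),K(c),np.array(c['dist_coeffs']))[0,0]
    d=R.from_rotvec(c['attitude']).as_matrix()@np.array([p[0],p[1],1]);return np.array(c['xyz']),d/np.linalg.norm(d)
def onz(c,uv,z):
    o,d=ray(c,uv);return o+d*(z-o[2])/d[2]
def tri(c1,u1,c2,u2):
    A=np.zeros((3,3));b=np.zeros(3);L=[ray(c1,u1),ray(c2,u2)]
    for o,d in L:
        M=np.eye(3)-np.outer(d,d);A+=M;b+=M@o
    p=np.linalg.solve(A,b);return p,[np.linalg.norm((np.eye(3)-np.outer(d,d))@(p-o)) for o,d in L]
def proj(c,P):
    Rm=R.from_rotvec(c['attitude']).as_matrix().T;rv=cv2.Rodrigues(Rm)[0]
    return cv2.projectPoints(np.array(P,float).reshape(-1,1,3),rv,-Rm@c['xyz'],K(c),np.array(c['dist_coeffs']))[0][:,0]
def mask(img,kind):
    h=cv2.cvtColor(img,cv2.COLOR_RGB2HSV);H,S,V=[h[...,i].astype(int) for i in range(3)]
    m={'y':(H>22)&(H<34)&(S>190)&(V>100),'r':((H<5)|(H>174))&(S>200)&(V>110),'g':(H>65)&(H<90)&(S>120)&(V>30),'k':(V<45)}[kind]
    return m.astype(np.uint8)
def blobs(m,mn=15):
    n,l,s,c=cv2.connectedComponentsWithStats(m);return [(s[i].tolist(),c[i].round(2).tolist()) for i in range(1,n) if s[i][4]>=mn]
E
python3 - <<'E'
from h import *
for n,crop in (("scene",(260,130,140,100)),("side",(160,130,140,100))):
    im=cv2.imread(f"pics/{n}0.png")[:,:,::-1]
    for k in 'yrg':print(n,k,blobs(mask(im,k)))
    x,y,w,h=crop
    print(n,'k',[b for b in blobs(mask(im,'k')) if x<b[1][0]<x+w and y<b[1][1]<y+h])
    cv2.imwrite(f"pics/{n}0c.png",cv2.resize(im[y:y+h,x:x+w,::-1],None,fx=5,fy=5,interpolation=cv2.INTER_CUBIC))
E
```

```text
scene y [([170, 193, 10, 17, 113], [174.83, 200.53])]
scene r [([129, 193, 9, 7, 48], [133.08, 196.17])]
scene g [([353, 177, 10, 7, 25], [357.12, 180.52]), ([288, 189, 10, 10, 49], [293.53, 193.8]), ([277, 198, 18, 15, 67], [284.64, 205.63]), ([319, 290, 10, 27, 100], [323.14, 301.45])]
scene k [([315, 141, 8, 17, 103], [318.6, 149.36]), ([289, 215, 8, 5, 15], [292.6, 216.93])]
side y [([230, 292, 16, 13, 161], [237.73, 298.02])]
side r [([211, 343, 16, 15, 183], [218.49, 350.34])]
side g [([241, 134, 26, 16, 109], [254.74, 142.83]), ([252, 152, 12, 6, 23], [257.57, 154.78]), ([259, 184, 25, 10, 75], [270.88, 188.15]), ([280, 186, 7, 7, 19], [283.05, 189.0]), ([252, 188, 22, 19, 92], [259.98, 197.98]), ([278, 192, 9, 8, 22], [281.95, 194.95]), ([285, 194, 6, 13, 23], [287.48, 200.91]), ([385, 204, 6, 9, 16], [388.25, 207.56]), ([256, 211, 5, 7, 17], [258.18, 214.65]), ([278, 210, 6, 6, 16], [280.38, 212.94]), ([377, 231, 6, 10, 20], [379.75, 235.7])]
side k [([209, 147, 9, 20, 151], [213.28, 156.87]), ([261, 146, 7, 15, 47], [264.89, 152.83]), ([283, 203, 8, 18, 59], [287.78, 209.83])]
```

View pics/scene0c.png

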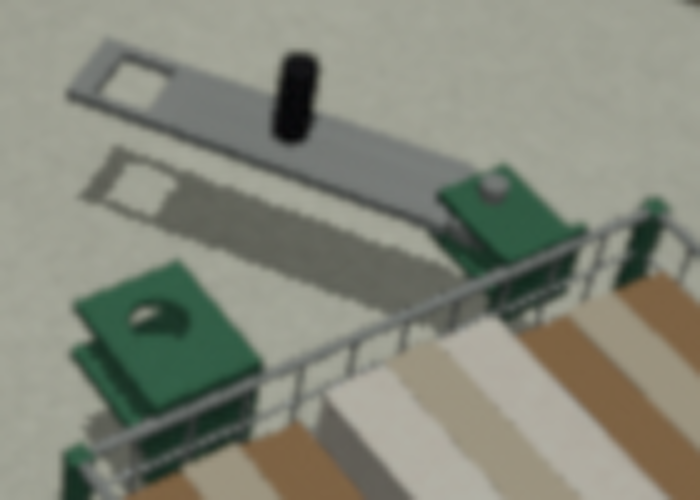

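View pics/side0c.png

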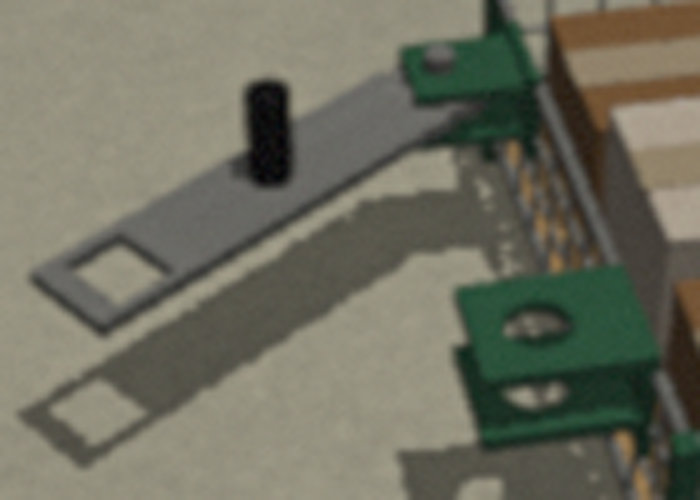

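Run:
```python
from h import *
a=calibration("scene");b=calibration("side")
for nm,u,v,z in (("hole",(291.5,193.4),(267,194.4),.125),("knob",(319.6,141.8),(213.,147.4),.158),("bolt",(358.6,166.6),(247.6,141.2),.13),("eye",(287,146.2),(183.6,183.6),.108)):
    print(nm,tri(a,u,b,v),onz(a,u,z),onz(b,v,z))
for n,(x,y,w,h) in (("scene",(110,180,100,70)),("side",(180,280,100,100))):
    im=cv2.imread(f"pics/{n}0.png")
    cv2.imwrite(f"pics/{n}0d.png",cv2.resize(im[y:y+h,x:x+w],None,fx=6,fy=6,interpolation=cv2.INTER_CUBIC))
```

```text
hole (array([ 0.5790183 , -0.01158152,  0.12195124]), [np.float64(2.2723353595512515e-05), np.float64(2.2723353595528602e-05)]) [ 0.58144959 -0.01282478  0.125     ] [ 0.57865102 -0.01497808  0.125     ]
knob (array([0.46563098, 0.11038531, 0.15646323]), [np.float64(0.00013689717552517), np.float64(0.00013689717552516312)]) [0.46733987 0.10931372 0.158     ] [0.46566141 0.10848275 0.158     ]
bolt (array([0.54655304, 0.18658665, 0.11859463]), [np.float64(0.0003750662752856868), np.float64(0.0003750662752857047)]) [0.55580959 0.17917629 0.13      ] [0.54588053 0.16988997 0.13      ]
eye (array([0.39927023, 0.05130351, 0.10219902]), [np.float64(0.00012471844883290791), np.float64(0.00012471844883285316)]) [0.40535234 0.04836462 0.108     ] [0.40012441 0.04469943 0.108     ]
```

View pics/scene0d.png

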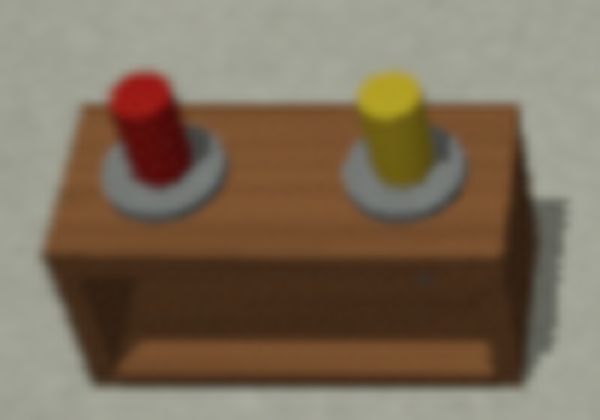

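View pics/side0d.png

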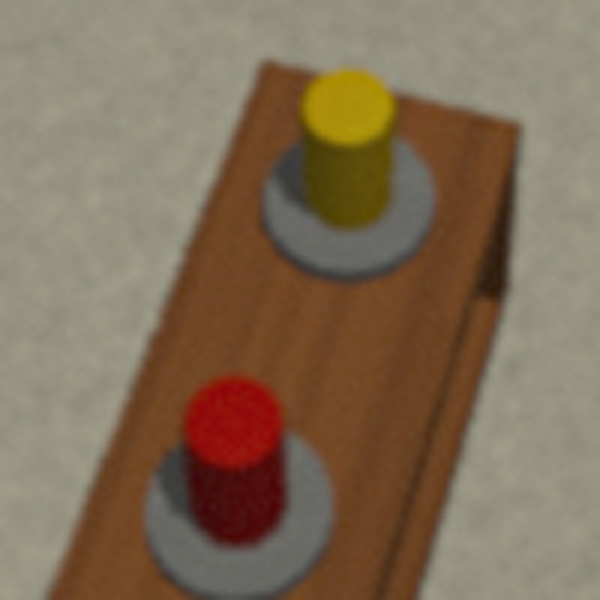

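Run:
```python
from h import *
import plant
print([n for n in dir(plant) if not n.startswith('__')], getattr(plant,'nose_length',None))
a=calibration("scene");b=calibration("side")
for nm,u,v,z in (("yel",(174.6,195.75),(237.6,297.1),.141),("red",(133.2,195.75),(218.7,350),.141)):
    print(nm,tri(a,u,b,v),onz(a,u,z),onz(b,v,z))
s=read_state();print(R.from_rotvec(s['orientation']).as_matrix().round(3),s['t'])
```

```text
['IKError', 'calibration', 'close_job', 'nose_length', 'read_camera', 'read_state'] 0.017
yel (array([ 0.51048209, -0.2766687 ,  0.13623193]), [np.float64(0.0003108947469921065), np.float64(0.00031089474699202193)]) [ 0.51514556 -0.27714287  0.141     ] [ 0.51026366 -0.27966357  0.141     ]
red (array([ 0.47971668, -0.36797653,  0.13547917]), [np.float64(0.00028391639992534213), np.float64(0.00028391639992535677)]) [ 0.48475208 -0.36735343  0.141     ] [ 0.4800627 -0.3712706  0.141    ]
[[ 0.297 -0.955 -0.   ]
 [-0.955 -0.297  0.001]
 [-0.001 -0.    -1.   ]] 0.15
```

Emit:
carry_out(steps=[{"xyz": [1.5, 3.5, 1.5], "rot": [0, 0, 0]}, {"xyz": [3, 7, 3], "rot": [0, 0, 0]}, {"xyz": [4.5, 10.5, 4.5], "rot": [0, 0, 0]}, {"xyz": [6, 14, 6], "rot": [0, 0, 0]}, {"xyz": [7.5, 18, 6], "rot": [0, 0, 0]}, {"xyz": [9, 22, 6], "rot": [0, 0, 0]}, {"xyz": [10.5, 26, 6], "rot": [0, 0, 0]}, {"xyz": [12, 30, 6], "rot": [0, 0, 0]}, {"xyz": [13.5, 34, 6], "rot": [0, 0, 0]}, {"xyz": [15, 38, 6], "rot": [0, 0, 0]}], grip=0.75)

```text
t: 1.15
tool_pos: [0.3285, -0.1912, 0.2626]
orientation: [-2.53, 1.863, -0.0]
force: [0.8, -0.8, -0.1]
opening: 0.0698
```

Emit:
carry_out(steps=[{"xyz": [1.5, 4, 0], "rot": [0, 0, 0]}, {"xyz": [3, 8, 0], "rot": [0, 0, 0]}, {"xyz": [4.5, 12, 0], "rot": [0, 0, 0]}, {"xyz": [6, 16, 0], "rot": [0, 0, 0]}, {"xyz": [7.5, 20, 0], "rot": [0, 0, 0]}, {"xyz": [8.5, 23, 0], "rot": [0, 0, 0]}, {"xyz": [9, 25, 0], "rot": [0, 0, 0]}, {"xyz": [9, 25, 0], "rot": [0, 0, 0]}, {"xyz": [9, 25, 0], "rot": [0, 0, 0]}])

```text
t: 2.05
tool_pos: [0.4181, 0.0571, 0.2624]
orientation: [2.531, -1.86, -0.001]
force: [0.1, -0.3, -0.9]
opening: 0.0697
```

Run:
```python
from h import *
c=calibration("wrist");im=read_camera("wrist");cv2.imwrite("pics/w1.png",im[:,:,::-1])
print(c, proj(c,[[.466,.109,.158],[.58,-.0135,.125],[.547,.185,.125],[.4,.047,.108]]))
```

```text
{'fov_y': 62.29496481569658, 'cx': 258.63124394032735, 'cy': 190.1716181562428, 'dist_coeffs': array([-0.05703706,  0.        ,  0.        ,  0.        ,  0.        ]), 'xyz': array([0.48805475, 0.07888456, 0.44466979]), 'attitude': array([ 2.35225153, -1.72818364, -0.22954783])} [[218.45744095 118.40394233]
 [381.08199172  39.79836807]
 [167.62129846   7.15538711]
 [262.15901745 192.0973142 ]]
```

View pics/w1.png

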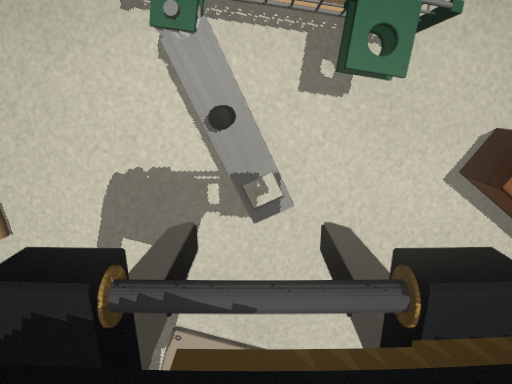

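Run:
```python
from h import *
c=calibration("wrist");im=cv2.imread("pics/w1.png")
cv2.imwrite("pics/w1c.png",cv2.resize(im[0:140,140:440],None,fx=2.6,fy=2.6,interpolation=cv2.INTER_CUBIC))
print([b for b in blobs(mask(im[:,:,::-1],'k')) if 180<b[1][0]<260 and b[1][1]<160])
print(onz(c,(222,117),.158),onz(c,(382,40),.125),onz(c,(171,8),.13))
```

```text
[([231, 111, 4, 9, 20], [232.8, 114.9])]
[0.46821309 0.10577043 0.158     ] [ 0.58013659 -0.01516213  0.125     ] [0.54650202 0.17956519 0.13      ]
```

View pics/w1c.png

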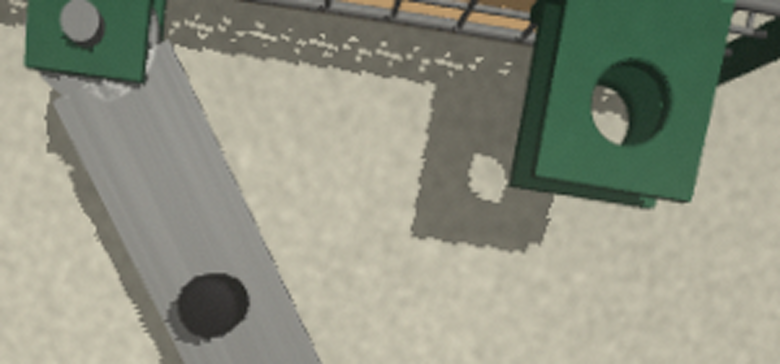

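Emit:
carry_out(steps=[{"xyz": [2.5, 2.5, 0], "rot": [0, 0, 0]}, {"xyz": [4.9, 5, 0], "rot": [0, 0, 0]}, {"xyz": [4.9, 5, -3], "rot": [0, 0, 0]}, {"xyz": [4.9, 5, -6], "rot": [0, 0, 0]}, {"xyz": [4.9, 5, -9], "rot": [0, 0, 0]}, {"xyz": [4.9, 5, -11], "rot": [0, 0, 0]}, {"xyz": [4.9, 5, -12.5], "rot": [0, 0, 0]}, {"xyz": [4.9, 5, -12.5], "rot": [0, 0, 0]}, {"xyz": [4.9, 5, -12.5], "rot": [0, 0, 0]}])

```text
t: 3.0
tool_pos: [0.4677, 0.1066, 0.1385]
orientation: [-2.529, 1.863, -0.001]
force: [-0.2, -0.4, 0.2]
opening: 0.0695
```

Emit:
carry_out(steps=[{"xyz": [0, 0, 0], "rot": [0, 0, 0]}, {"xyz": [0, 0, 0], "rot": [0, 0, 0]}, {"xyz": [0, 0, 0], "rot": [0, 0, 0]}, {"xyz": [0, 0, 0], "rot": [0, 0, 0]}, {"xyz": [0, 0, 0], "rot": [0, 0, 0]}, {"xyz": [0, 0, 0], "rot": [0, 0, 0]}], grip=0, force=15)

```text
t: 3.6
tool_pos: [0.4674, 0.1072, 0.1378]
orientation: [-2.53, 1.862, -0.0]
force: [-0.3, -0.2, -0.1]
opening: 0.0262
```

Run:
```python
from h import *
s=read_state();print(s['opening'],s['t'])
p=np.array([.547,.1827]);k=s['tool_pos'][:2]
th0=np.degrees(np.arctan2(*(k-p)[::-1]));r=np.linalg.norm(k-p);print(th0,r)
for th in np.linspace(th0,-80.4,13)[1:]:
    print(th,((p+r*np.array([np.cos(np.radians(th)),np.sin(np.radians(th))])-k)*100).round(2))
```

```text
0.026214505438901612 3.6
-136.5192089419267 0.10974188483425666
-131.84260819676615 [ 0.64 -0.62]
-127.1660074516056 [ 1.33 -1.19]
-122.48940670644504 [ 2.07 -1.71]
-117.81280596128447 [ 2.84 -2.15]
-113.13620521612391 [ 3.65 -2.54]
-108.45960447096336 [ 4.49 -2.86]
-103.78300372580279 [ 5.35 -3.11]
-99.10640298064223 [ 6.23 -3.28]
-94.42980223548167 [ 7.12 -3.39]
-89.75320149032112 [ 8.01 -3.42]
-85.07660074516056 [ 8.9  -3.38]
-80.4 [ 9.79 -3.27]
```

Emit:
carry_out(steps=[{"xyz": [0, 0, 0], "rot": [0, 0, 0]}, {"xyz": [0, 0, 0], "rot": [0, 0, 0]}, {"xyz": [0.64, -0.62, 0], "rot": [0, 0, 0]}, {"xyz": [1.33, -1.19, 0], "rot": [0, 0, 0]}, {"xyz": [2.07, -1.71, 0], "rot": [0, 0, 0]}, {"xyz": [2.84, -2.15, 0], "rot": [0, 0, 0]}, {"xyz": [3.65, -2.54, 0], "rot": [0, 0, 0]}, {"xyz": [4.49, -2.86, 0], "rot": [0, 0, 0]}, {"xyz": [4.49, -2.86, 0], "rot": [0, 0, 0]}])

```text
t: 4.5
tool_pos: [0.5139, 0.0776, 0.1379]
orientation: [-2.529, 1.863, -0.003]
force: [1.2, -1.3, 3.2]
opening: 0.0211
```

Emit:
carry_out(steps=[{"xyz": [0.86, -0.25, 0], "rot": [0, 0, 0]}, {"xyz": [1.74, -0.42, 0], "rot": [0, 0, 0]}, {"xyz": [2.63, -0.53, 0], "rot": [0, 0, 0]}, {"xyz": [3.52, -0.56, 0], "rot": [0, 0, 0]}, {"xyz": [4.0, -0.54, 0], "rot": [0, 0, 0]}, {"xyz": [4.4, -0.52, 0], "rot": [0, 0, 0]}, {"xyz": [4.8, -0.46, 0], "rot": [0, 0, 0]}, {"xyz": [5.1, -0.43, 0], "rot": [0, 0, 0]}, {"xyz": [5.1, -0.43, 0], "rot": [0, 0, 0]}])

```text
t: 5.4
tool_pos: [0.5642, 0.0745, 0.1379]
orientation: [-2.529, 1.862, -0.001]
force: [0.2, 2.5, 3.8]
opening: 0.021
```

Emit:
carry_out(steps=[{"xyz": [0.2, 0.03, 0], "rot": [0, 0, 0]}, {"xyz": [0.4, 0.06, 0], "rot": [0, 0, 0]}, {"xyz": [0.4, 0.06, 0], "rot": [0, 0, 0]}])

```text
t: 5.7
tool_pos: [0.5673, 0.075, 0.1379]
orientation: [2.53, -1.862, -0.001]
force: [-3.5, 2.3, 5.4]
opening: 0.0209
```

Emit:
carry_out(steps=[{"xyz": [0.2, 0.03, 0], "rot": [0, 0, 0]}, {"xyz": [0.3, 0.04, 0], "rot": [0, 0, 0]}, {"xyz": [0.3, 0.04, 0], "rot": [0, 0, 0]}])

```text
t: 6.0
tool_pos: [0.5684, 0.0753, 0.1377]
orientation: [2.528, -1.861, -0.005]
force: [-12.3, 2.0, 11.5]
opening: 0.021
```

Emit:
carry_out(steps=[{"xyz": [0, 0, 0], "rot": [0, 0, 0]}, {"xyz": [0, 0, 0], "rot": [0, 0, 0]}, {"xyz": [0, 0, 0], "rot": [0, 0, 0]}, {"xyz": [0, 0, 0], "rot": [0, 0, 0]}, {"xyz": [0, 0, 3], "rot": [0, 0, 0]}, {"xyz": [0, 0, 7], "rot": [0, 0, 0]}, {"xyz": [-3, -2, 11], "rot": [0, 0, 0]}, {"xyz": [-7, -4, 13], "rot": [0, 0, 0]}, {"xyz": [-9, -6, 13], "rot": [0, 0, 0]}, {"xyz": [-9, -6, 13], "rot": [0, 0, 0]}], grip=0.65)

```text
t: 7.0
tool_pos: [0.4794, 0.0133, 0.2695]
orientation: [-2.528, 1.864, -0.005]
force: [0.2, 0.5, 0.5]
opening: 0.0604
```

Run:
```python
from h import *
c=calibration("wrist");im=read_camera("wrist");cv2.imwrite("pics/w2.png",im[:,:,::-1])
np.save("c2.npy",c,allow_pickle=True)
s=read_state();print(s['t'],s['tool_pos'])
```

```text
7.05 [0.48012556 0.01431533 0.26864742]
```

View pics/w2.png

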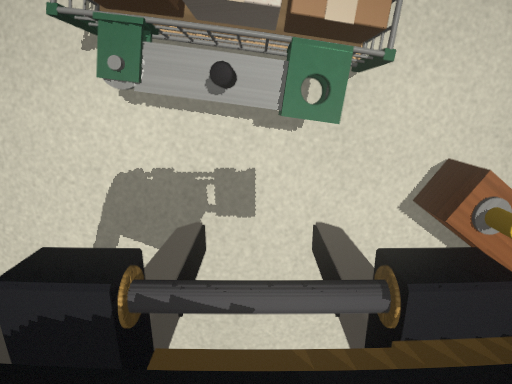

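Run:
```python
from h import *
c=np.load("c2.npy",allow_pickle=True).item();im=cv2.imread("pics/w2.png")
cv2.imwrite("pics/w2c.png",cv2.resize(im[30:130,80:360],None,fx=2.8,fy=2.8,interpolation=cv2.INTER_CUBIC))
print(onz(c,(222,73.5),.158),onz(c,(315,90),.125),onz(c,(114.,62),.13), onz(c,(498,218),.141))
```

```text
[0.56569167 0.07325664 0.158     ] [ 0.57990914 -0.01455283  0.125     ] [0.54779113 0.18006744 0.13      ] [ 0.5159712  -0.24624166  0.141     ]
```

View pics/w2c.png

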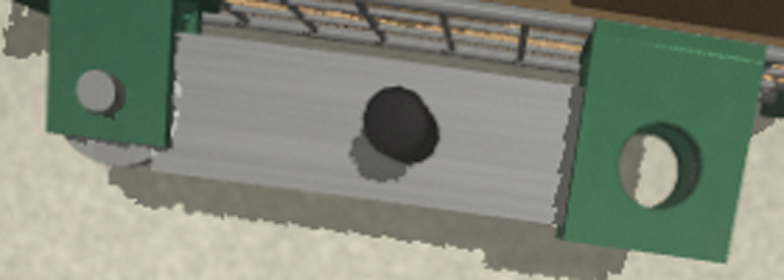

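Emit:
carry_out(steps=[{"xyz": [0, -3.5, 0], "rot": [0, 0, 0]}, {"xyz": [0, -8, 0], "rot": [0, 0, 0]}, {"xyz": [0, -12.5, 0], "rot": [0, 0, 0]}, {"xyz": [0, -17, 0], "rot": [0, 0, 0]}, {"xyz": [-1, -21, 0], "rot": [0, 0, 0]}, {"xyz": [-2, -25, 0], "rot": [0, 0, 0]}, {"xyz": [-3, -28, 0], "rot": [0, 0, 0]}, {"xyz": [-3, -29.5, 0], "rot": [0, 0, 0]}, {"xyz": [-3, -29.5, 0], "rot": [0, 0, 0]}, {"xyz": [-3, -29.5, 0], "rot": [0, 0, 0]}])

```text
t: 8.05
tool_pos: [0.4509, -0.279, 0.2671]
orientation: [-2.53, 1.862, 0.002]
force: [-0.2, -0.1, 0.0]
opening: 0.0608
```

Run:
```python
from h import *
c=calibration("wrist");im=read_camera("wrist");cv2.imwrite("pics/w3.png",im[:,:,::-1])
np.save("c3.npy",c,allow_pickle=True)
cv2.imwrite("pics/w3c.png",cv2.resize(im[30:230,160:440,::-1],None,fx=2.8,fy=2.8,interpolation=cv2.INTER_CUBIC))
for k in 'yr':print(blobs(mask(im,k)))
s=read_state();print(s['t'],s['tool_pos'],proj(c,[[.5127,-.2784,.141],[.482,-.369,.141]]))
```

```text
[]
[]
8.1 [ 0.45101041 -0.27856075  0.26731118] [[277.350276   119.7933379 ]
 [353.80162415 177.56480098]]
```

View pics/w3c.png

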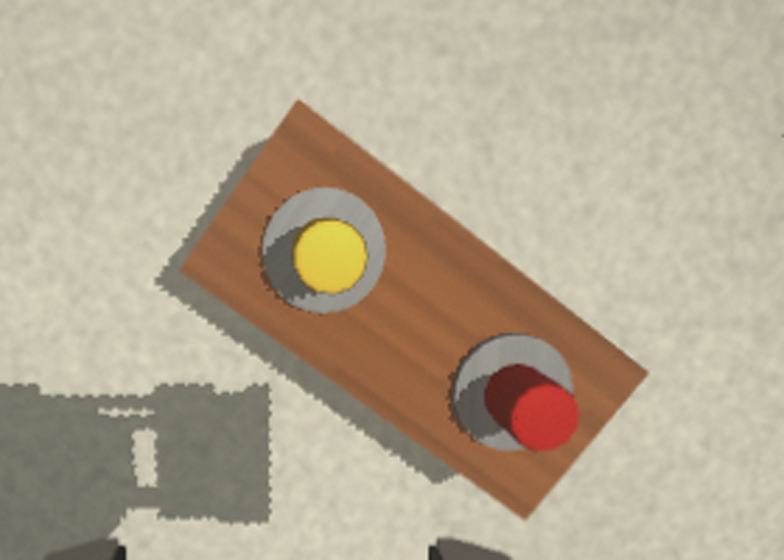

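Run:
```python
from h import *
c=np.load("c3.npy",allow_pickle=True).item()
print(onz(c,(278.0,121.5),.141),onz(c,(275.2,119.1),.096), onz(c,(354,178),.141))
```

```text
[ 0.51136677 -0.27948775  0.141     ] [ 0.51150808 -0.27898511  0.096     ] [ 0.48164431 -0.36935704  0.141     ]
```

Emit:
carry_out(steps=[{"xyz": [3, 0, 0], "rot": [0, 0, 0]}, {"xyz": [6.05, -0.05, 0], "rot": [0, 0, 0]}, {"xyz": [6.05, -0.05, -3], "rot": [0, 0, 0]}, {"xyz": [6.05, -0.05, -6], "rot": [0, 0, 0]}, {"xyz": [6.05, -0.05, -9], "rot": [0, 0, 0]}, {"xyz": [6.05, -0.05, -12], "rot": [0, 0, 0]}, {"xyz": [6.05, -0.05, -13.5], "rot": [0, 0, 0]}, {"xyz": [6.05, -0.05, -14.5], "rot": [0, 0, 0]}, {"xyz": [6.05, -0.05, -14.5], "rot": [0, 0, 0]}, {"xyz": [6.05, -0.05, -14.5], "rot": [0, 0, 0]}])

```text
t: 9.1
tool_pos: [0.5117, -0.2805, 0.1242]
orientation: [-2.53, 1.862, -0.003]
force: [-0.1, 0.4, 0.5]
opening: 0.0606
```

Emit:
carry_out(steps=[{"xyz": [0, 0, 0], "rot": [0, 0, 0]}, {"xyz": [0, 0, 0], "rot": [0, 0, 0]}, {"xyz": [0, 0, 0], "rot": [0, 0, 0]}, {"xyz": [0, 0, 0], "rot": [0, 0, 0]}, {"xyz": [0, 0, 0], "rot": [0, 0, 0]}, {"xyz": [0, 0, 0], "rot": [0, 0, 0]}, {"xyz": [0, 0, 0], "rot": [0, 0, 0]}], grip=0, force=35)

```text
t: 9.8
tool_pos: [0.5108, -0.2802, 0.1229]
orientation: [-2.53, 1.862, -0.0]
force: [0.7, 1.1, 1.0]
opening: 0.0238
```

Emit:
carry_out(steps=[{"xyz": [0, 0, 0.5], "rot": [0, 0, 0]}, {"xyz": [0, 0, 2], "rot": [0, 0, 0]}, {"xyz": [0, 0, 4], "rot": [0, 0, 0]}, {"xyz": [0, 0, 6.5], "rot": [0, 0, 0]}, {"xyz": [0, 0, 9], "rot": [0, 0, 0]}, {"xyz": [0, 0, 11.5], "rot": [0, 0, 0]}, {"xyz": [0, 0, 13], "rot": [0, 0, 0]}, {"xyz": [0, 0, 14], "rot": [0, 0, 0]}, {"xyz": [0, 0, 14], "rot": [0, 0, 0]}])

```text
t: 10.7
tool_pos: [0.5113, -0.2807, 0.2644]
orientation: [-2.53, 1.862, -0.004]
force: [-0.1, -0.3, -1.5]
opening: 0.0241
```

Run:
```python
from h import *
s=read_state();print(s['t'],s['tool_pos'],s['opening'],s['force'])
for n in("side","wrist"):
    im=read_camera(n);cv2.imwrite(f"pics/{n}4.png",im[:,:,::-1])
```

```text
10.7 [ 0.51133627 -0.28068465  0.26443065] 0.02409241196070209 [-0.10890997 -0.28437802 -1.4680011 ]
```

View pics/side4.png

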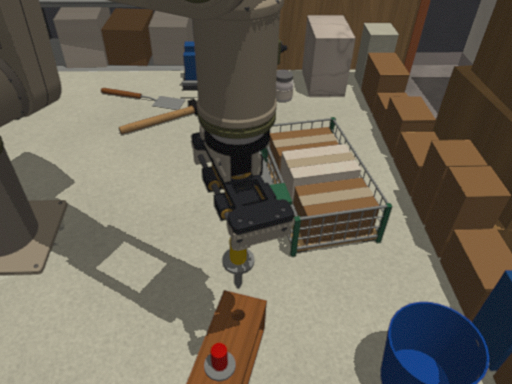

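View pics/wrist4.png

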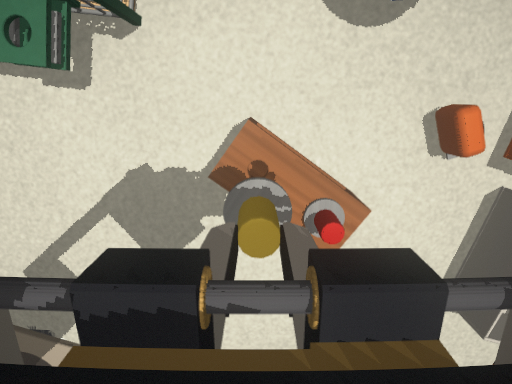

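Emit:
carry_out(steps=[{"xyz": [0.9, 3.5, 0], "rot": [0, 0, 0]}, {"xyz": [2, 7.5, 0], "rot": [0, 0, 0]}, {"xyz": [3, 11.5, 0], "rot": [0, 0, 0]}, {"xyz": [4, 15.5, 0], "rot": [0, 0, 0]}, {"xyz": [5, 19.5, 0], "rot": [0, 0, 0]}, {"xyz": [6, 23, 0], "rot": [0, 0, 0]}, {"xyz": [6.6, 25.5, 0], "rot": [0, 0, 0]}, {"xyz": [6.9, 26.55, 0], "rot": [0, 0, 0]}, {"xyz": [6.9, 26.55, 0], "rot": [0, 0, 0]}, {"xyz": [6.9, 26.55, 0], "rot": [0, 0, 0]}])

```text
t: 11.8
tool_pos: [0.5793, -0.0156, 0.2619]
orientation: [2.529, -1.862, -0.001]
force: [-0.5, -0.5, -1.9]
opening: 0.0234
```

Run:
```python
from h import *
s=read_state();print(s['t'],s['tool_pos'],s['opening'],s['force'])
x=calibration("wrist")
o=s['tool_pos']-[0,0,.033]
for n in("side","scene","wrist"):
    c=calibration(n);im=read_camera(n);cv2.imwrite(f"pics/{n}5.png",im[:,:,::-1]);print(n,proj(c,[[.58,-.0145,.125],o,o-[0,0,.066]]).round(1).tolist())
    if n!='wrist':
        u,v=proj(c,[o])[0].astype(int);cv2.imwrite(f"pics/{n}5c.png",cv2.resize(im[v-50:v+70,u-70:u+70,::-1],None,fx=4.5,fy=4.5,interpolation=cv2.INTER_CUBIC));print(u-70,v-50)
```

```text
11.8 [ 0.57933058 -0.0156358   0.26189724] 0.02339061835173238 [-0.4914497  -0.47487627 -1.91560314]
side [[267.6, 194.2], [269.6, 154.7], [268.1, 180.8]]
199 104
scene [[290.6, 193.1], [293.5, 161.3], [291.3, 182.1]]
223 111
wrist [[256.9, 176.7], [257.5, 210.0], [257.7, 186.8]]
```

View pics/side5c.png

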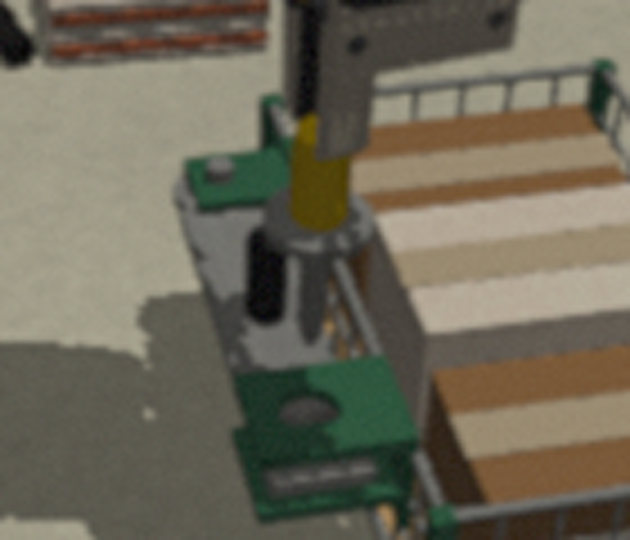

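View pics/scene5c.png

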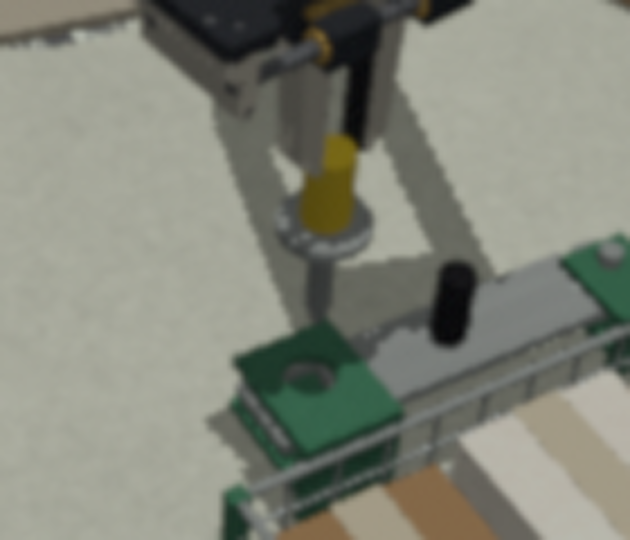

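View pics/wrist5.png

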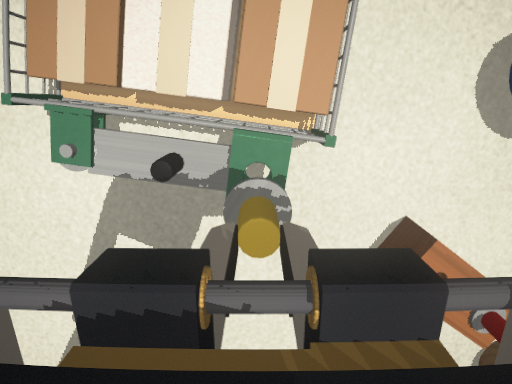

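Run:
```python
from h import *
a=calibration("scene");b=calibration("side")
print(tri(a,(293.5,181),b,(268.4,179)),tri(a,(291.8,194.2),b,(267.3,194.5)))
print(tri(a,(223+323/4.5,111+218/4.5),b,(199+320/4.5,104+222/4.5)))
```

```text
(array([ 0.57987753, -0.01074312,  0.16435122]), [np.float64(0.0007551653361517838), np.float64(0.0007551653361516721)]) (array([ 0.57998376, -0.01087271,  0.12047056]), [np.float64(0.00042730133127644225), np.float64(0.00042730133127653327)])
(array([ 0.57975617, -0.01375003,  0.23239711]), [np.float64(0.0014383880201258258), np.float64(0.0014383880201258139)])
```

Emit:
carry_out(steps=[{"xyz": [0, 0.05, -1.5], "rot": [0, 0, 0]}, {"xyz": [0, 0.05, -3], "rot": [0, 0, 0]}, {"xyz": [0, 0.05, -4], "rot": [0, 0, 0]}, {"xyz": [0, 0.05, -5], "rot": [0, 0, 0]}, {"xyz": [0, 0.05, -6], "rot": [0, 0, 0]}, {"xyz": [0, 0.05, -6], "rot": [0, 0, 0]}])

```text
t: 12.55
tool_pos: [0.5787, -0.0142, 0.2005]
orientation: [2.529, -1.861, -0.004]
force: [0.1, -0.9, -1.5]
opening: 0.0237
```

No contact; continuing down.

Emit:
carry_out(steps=[{"xyz": [0, 0, -1], "rot": [0, 0, 0]}, {"xyz": [0, 0, -2], "rot": [0, 0, 0]}, {"xyz": [0, 0, -3], "rot": [0, 0, 0]}, {"xyz": [0, 0, -3.5], "rot": [0, 0, 0]}, {"xyz": [0, 0, -3.9], "rot": [0, 0, 0]}, {"xyz": [0, 0, -3.9], "rot": [0, 0, 0]}, {"xyz": [0, 0, -3.9], "rot": [0, 0, 0]}])

```text
t: 13.25
tool_pos: [0.5799, -0.0143, 0.164]
orientation: [-2.53, 1.862, -0.001]
force: [-0.1, -0.1, -1.2]
opening: 0.0236
```

Run:
```python
from h import *
s=read_state();print(s['t'],s['tool_pos'],s['opening'],s['force'])
for n in("side","scene"):
    c=calibration(n);im=read_camera(n)
    u,v=proj(c,[[.58,-.0145,.125]])[0].astype(int);cv2.imwrite(f"pics/{n}6c.png",cv2.resize(im[v-60:v+50,u-70:u+70,::-1],None,fx=4.5,fy=4.5,interpolation=cv2.INTER_CUBIC))
```

```text
13.25 [ 0.57994705 -0.01432358  0.16402388] 0.023622496175537022 [-0.07897388 -0.1209563  -1.15806566]
```

View pics/side6c.png

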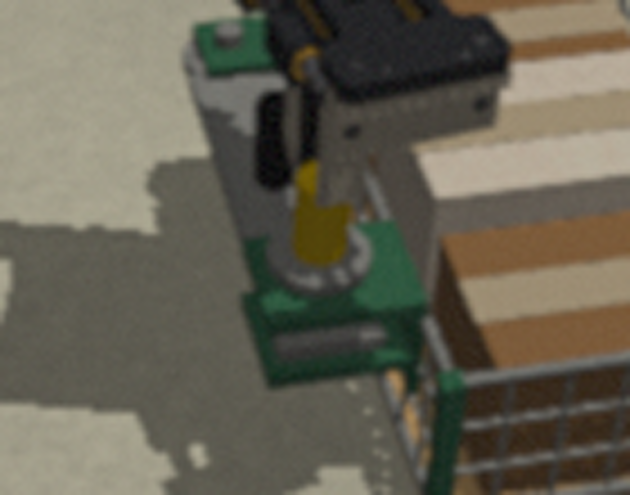

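View pics/scene6c.png

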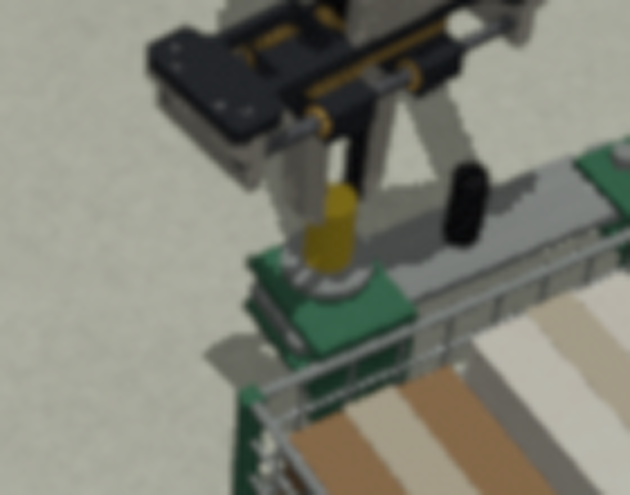

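Emit:
carry_out(steps=[{"xyz": [0, 0, -0.2], "rot": [0, 0, 0]}, {"xyz": [0, 0, -0.4], "rot": [0, 0, 0]}, {"xyz": [0, 0, -0.5], "rot": [0, 0, 0]}, {"xyz": [0, 0, -0.5], "rot": [0, 0, 0]}])

```text
t: 13.75
tool_pos: [0.5796, -0.0143, 0.1584]
orientation: [2.53, -1.862, -0.001]
force: [-0.5, -0.3, -0.5]
opening: 0.0236
```

Collar is about at the lug (origin ≈ 0.126). Release and retreat.

Emit:
carry_out(steps=[{"xyz": [0, 0, 0], "rot": [0, 0, 0]}, {"xyz": [0, 0, 0], "rot": [0, 0, 0]}, {"xyz": [0, 0, 0], "rot": [0, 0, 0]}, {"xyz": [0, 0, 0], "rot": [0, 0, 0]}, {"xyz": [0, 0, 0], "rot": [0, 0, 0]}, {"xyz": [0, 0, 2], "rot": [0, 0, 0]}, {"xyz": [0, 0, 5], "rot": [0, 0, 0]}, {"xyz": [0, 0, 8], "rot": [0, 0, 0]}, {"xyz": [0, 0, 11], "rot": [0, 0, 0]}, {"xyz": [0, 0, 12], "rot": [0, 0, 0]}], grip=0.6)

```text
t: 14.75
tool_pos: [0.5812, -0.0144, 0.2828]
orientation: [-2.528, 1.861, -0.008]
force: [0.1, -0.1, 0.9]
opening: 0.0556
```

Emit:
carry_out(steps=[{"xyz": [-3, -1, 0], "rot": [0, 0, 0]}, {"xyz": [-7, -2, 0], "rot": [0, 0, 0]}, {"xyz": [-10, -4, 0], "rot": [0, 0, 0]}, {"xyz": [-12, -5, 0], "rot": [0, 0, 0]}, {"xyz": [-12, -5, 0], "rot": [0, 0, 0]}, {"xyz": [-12, -5, 0], "rot": [0, 0, 0]}, {"xyz": [-12, -5, 0], "rot": [0, 0, 0]}])

```text
t: 15.45
tool_pos: [0.4603, -0.0639, 0.2782]
orientation: [-2.53, 1.862, 0.001]
force: [-0.3, -0.1, -0.0]
opening: 0.056
```

Run:
```python
from h import *
s=read_state();print(s['t'],s['tool_pos'],s['opening'],s['force'])
for n in("side","scene","wrist"):
    c=calibration(n);im=read_camera(n)
    cv2.imwrite(f"pics/{n}7.png",im[:,:,::-1])
    print(n,proj(c,[[.58,-.0145,.176],[.58,-.0145,.131],[.565,.0735,.158]]).round(1).tolist())
    if n!='wrist':
        u,v=proj(c,[[.58,-.0145,.125]])[0].astype(int);print(u-70,v-60);cv2.imwrite(f"pics/{n}7c.png",cv2.resize(im[v-60:v+50,u-70:u+70,::-1],None,fx=4.5,fy=4.5,interpolation=cv2.INTER_CUBIC))
```

```text
15.45 [ 0.46025255 -0.06391918  0.27823781] 0.056002221331399926 [-0.29885299 -0.12336138 -0.02086855]
side [[268.7, 175.4], [267.7, 192.1], [258.4, 156.2]]
197 134
scene [[292.3, 178.2], [290.8, 191.4], [323.4, 170.7]]
220 133
wrist [[244.7, 35.7], [246.7, 45.4], [145.5, 26.8]]
```

View pics/side7c.png

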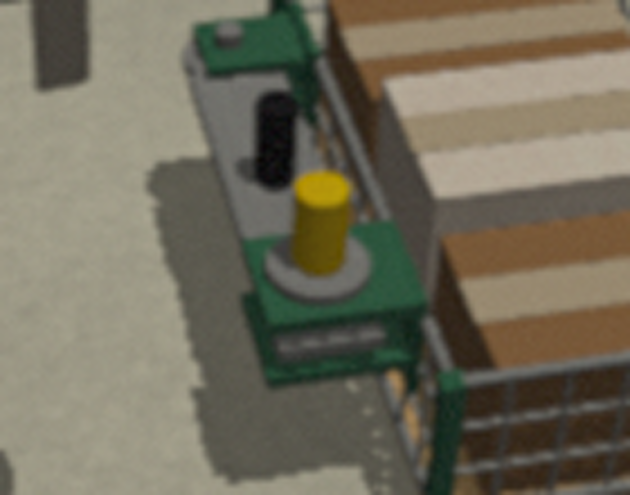

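View pics/scene7c.png

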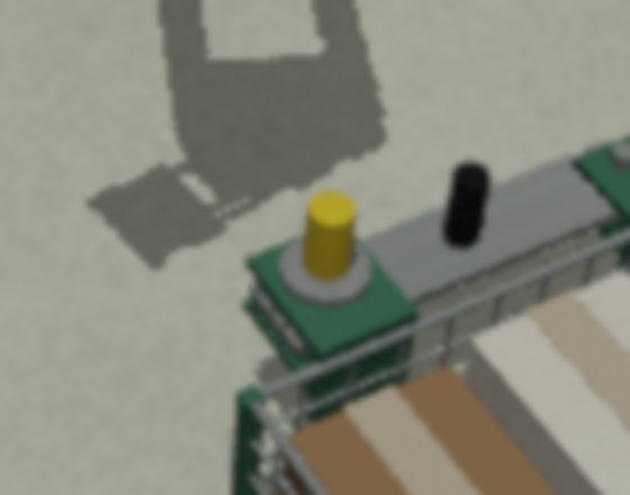

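View pics/wrist7.png

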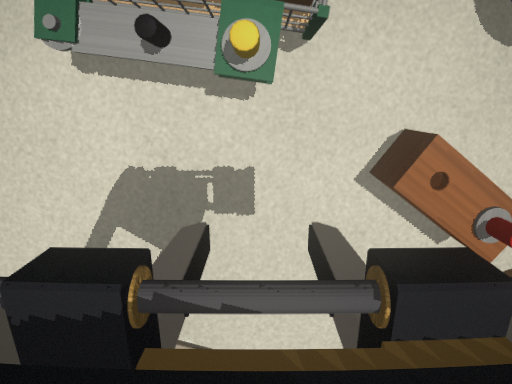

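View pics/side7.png

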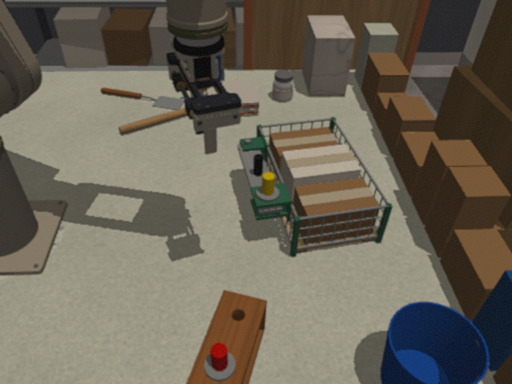

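Run:
```python
from h import *
c=calibration("wrist")
print(onz(c,(244.5,37.5),.176)) 
print(close_job())
```

```text
[ 0.57856288 -0.01475995  0.176     ]
the job is handed in; nothing more can be done
None
```

I swung the bar shut by its knob until it met the stop, with about 12 N of resistance. I then took the yellow pin out of the rack, lowered it through the lugs and the bar's eye with no sign of contact, and let go. The arm was drawn well clear, and I handed the job in at about 15.6 s.

**Last checks:**
- **Long pin:** it looks upright with its collar flat on the upper lug. The grip top measured (0.579, -0.015), against the hole centre at (0.580, -0.0145).
- **Bar:** it still looks shut in all three pictures. After I let go of it, the knob measured about 1 mm from its closed position. I did not measure it again at the end.
- **Short pin:** the red pin is still in its hole in the rack. I judged this by eye.
- **Robot:** it touches nothing; the force reads about 0 N.

**Disagreements:** the two fixed cameras triangulated heights 2 to 6 mm too low. I relied on the known heights and the wrist camera instead, and no check failed.

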